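# Hold a loaded tray in the slot of a curing lamp

## Task

Pick up the little tray by its wooden grip block, with the resin pendant lying in it, and pass it nose first through the narrow slot in the front of the grey curing lamp until the tray's black shield plate is up against the lamp's front. A spring inside pushes the tray back out, so keep hold of the grip block and finish while holding the tray fully home, with the pendant still in it. Leave the copper dish, the bead jar and the thread spool where they are.

Things in the scene. Friction and masses are not known exactly. Their poses are not given: they have to be found in the camera images.
- lamp: Grey box-shaped curing lamp, white rim and amber window on top, fixed to the bench; 130 deep (x) x 150 wide (y) x 110 high (115 with window). Origin: centre of its underside, at bench height. +x points into the lamp from the front; the front face with the slot is at x = -65 mm and looks towards the robot. A dial (24 diameter, 11 proud) is on the front at y = -58 mm, 40 mm up.
- slot (a point): Centre of the slot mouth in the plane of the lamp's front face, 53 mm above the bench; axes as the lamp's (x into it, y left seen from the robot, z up). The slot is 60 wide x 18 high: 2 mm clear of the tray pan on every side. A black 45 degree bevel widens the mouth to 68 x 26 at the face, down to 60 x 18 at 4 mm depth. From 10 mm depth on the cavity is 66 x 24.
- stop (a joint): Red spring-loaded stop plate inside the lamp behind the slot, pushed inward by the tray's nose: 0 = at rest, its face 60 mm behind the lamp's front; grows in m as it is pushed in, end of travel 0.016. With the tray fully home it reads 0.010. The spring pushes back with 3.5 N at 0 and 6 N at 0.010.
- tray: Aluminium tray, 0.16 kg, level on the bench, left or right. Origin: underside, below the centre of the wooden grip block (14 x 36 x 50 high); +x to the nose, z up. Along x in mm: bar 26 wide, 8 high, to 58; black shield plate 80 wide, 32 high, 58 to 62 (front face at 62 meets the lamp); pan 62 to 132 (nose), 56 wide, 14 high, floor 3 thick. Nose rounded, radius 6 in height, 4 in plan.
- tray_grip (a point): Middle of the wooden grip block, 36 mm above the tray's underside, 14 mm below the block's top. The block can be pinched across its 14 mm thickness (along the tray's x) or its 36 mm width; the bar in front of it is only 8 mm high.
- tray_seat (a point): Centre line of the tray on the front of the shield plate, 62 mm ahead of the grip block's centre and 7 mm above the underside (half the pan's height); same axes as the tray. Fully home it coincides with slot, x axes parallel.
- tray_nose (a point): Foremost point of the tray on its centre line, 132 mm ahead of the grip block's centre, 7 mm above the underside.
- tray_floor (a point): Middle of the tray pan's inner floor, where the pendant lies; 95 mm ahead of the grip block's centre, 3 mm above the underside.
- pendant: Round brass pendant with blue resin face, 40 diameter x 8, 0.04 kg, lying loose in the tray pan. Origin: centre of its underside.
- dish: Bystander: shallow round copper dish, 78 diameter x 18 high, on the side of the bench where the tray is not. Origin: centre of its underside.
- jar: Bystander: glass jar of blue beads with a brass-coloured lid, 52 diameter x 46 high. Origin: centre of its underside.
- spool: Bystander: spool of green thread, 44 diameter x 46 high. Origin: centre of its underside.
Not all that is in view belongs to the job. There is more than one size of the tray; the one meant has the size given above.

How it is judged (in metres and radians):
On the way, in this order (a step that is already met when the one before it is completed fails the run):
1. the tray is lifted clear of the bench, outside the lamp, with the pendant in it (height (world z) of tray above 0.025 m and x of tray_nose in the frame of slot below 0 m and distance between pendant and tray_floor below 0.015 m), for 0.2 s.
2. the tray's nose is inside the slot, not yet home (x of tray_nose in the frame of slot above 0.012 m and x of tray_seat in the frame of slot below -0.006 m and y of tray_seat in the frame of slot between -0.015 and 0.015 m and z of tray_seat in the frame of slot between -0.01 and 0.01 m), for 0.1 s.
At the end, for the whole second after the job is handed in: Shield plate within 4 mm of the lamp face and centred on the slot within 4 mm; tray in line within 0.09 rad and still (under 0.02 m/s); sprung stop pushed in over 6 mm; fingers press on the tray with over 8 N; pendant within 15 mm of the middle of the tray floor (x of tray_seat in the frame of slot above -0.004 m and y of tray_seat in the frame of slot between -0.004 and 0.004 m and z of tray_seat in the frame of slot between -0.004 and 0.004 m and angle between the x axis of tray and the x axis of lamp, either way round below 0.09 rad and value of joint stop above 0.006 m and contact force between the fingers and tray above 8 N and distance between pendant and tray_floor below 0.015 m and linear speed of tray below 0.02 m/s); the arm keeps its last pose, push and grip.
It fails at once if the copper dish is knocked or pushed (distance of dish from where it was at the start of the episode above 0.03 m).
It fails at once if the bead jar is knocked or pushed (distance of jar from where it was at the start of the episode above 0.03 m).
It fails at once if the thread spool is knocked or pushed (distance of spool from where it was at the start of the episode above 0.03 m).
It also fails if it takes over 54 s, if anything falls off the work surface, if the arm or the gripper's body presses on something with over 40 N, if the wrist force passes 120 N, or if a joint passes its speed limit or range.

## Robot

A 7-joint arm with a two-finger parallel gripper is mounted at the origin on a cart in front of the work surface, level with it; the furniture and walls round the work are solid. World frame = base frame: x ahead of the robot, y to its left, z up, the work surface at z = 0. Lengths are in mm, angles in rad, forces in N, time in s.
With the tool pointing down it reaches from about 350 to 900 mm from the base axis. Payload 19.9 kg.
Tool frame: the origin (TCP) lies at the very end of the fingers, on their centre line; the grasp point (between the pads) lies 19 mm behind it; x points along the fingers, z is the direction in which the jaws open and shut, and the axes are right-handed (so a half turn about x gives the same grasp; the last joint's range is limited). The gripper opens to 94 mm and grips with 3 to 60 N. Pads are 16 mm wide; open, the fingers measure 119 mm over their backs; the gripper's body (75 mm by 177 mm) begins 78 mm behind the grasp point.
Start: joints at [1.288, 0.417, -0.01, 1.614, 0.005, 1.111, -0.053], TCP at [149.044, -606.947, 205.425] pointing down, gripper open.
Joint ranges: [-2.81, 2.81], [-0.39, 2.02], [-1.27, 1.25], [0.06, 2.57], [-1.19, 4.33], [0.19, 2], [-2.82, 2.82]. Speed limits (rad/s): [1.89, 1.89, 2.39, 2.39, 3.01, 3.01, 3.01].

## Interface

Orientations are given as [roll, pitch, yaw] about the fixed x, y, z axes, in that order (R = Rz(yaw) Ry(pitch) Rx(roll)).
In Python, from bench import arm gives the robot as it stands. The module is installed in compiled form; this text tells all that it offers.
- The arm moves only by the tool play_rows, never from a script. Its argument "deltas" is a list of rows, each a list of 3 entries, a list of its own where there are three numbers: the shift along the tool's x, y, z in mm, then the turn, a rotation vector about the tool's x, y, z in degrees, then the opening, from -1 (shut) to 1 (fully open). In form: [[[tx, ty, tz], [rx, ry, rz], fingers], ...]. A call has 1 to 20 rows; each row is the pose to reach, as a shift and turn from the pose commanded when the call began, along the tool's axes at that moment; what a row does not reach only later rows make up. A row lasts 1/10 s, in which the tool goes at most 50 mm and 8.59 degrees, less where a joint would pass 70% of its speed; a pose out of reach is approached as far as the arm can. A call with a gripper value outside its range is refused whole. The fingers move at their own pace and stop on an object; "newtons" is the grip in N (left out, the last holds). Time passes only in rows, so rows that repeat a pose let the fingers close. It gives the time, the measured TCP pose, the force and the opening at its end, in the units of the state.
- arm.state(): the state, without advancing time (a new reading comes with each control period).
- arm.read_camera(name): name is "scene" or "top" or "wrist"; returns a dict with "image" (480x640x3 uint8, red, green, blue), "fx", "fy", "cx", "cy" (pixels), "rvec" (rotation vector, rad) and "tvec" (3), from world to camera coordinates, as OpenCV has them; the wrist camera has in their place "T_tool_cam" (4x4, takes a point from camera to tool coordinates, whose origin is the TCP and whose axes are the tool frame's). Camera axes: x right, y down, z forward; pixel columns grow to the right and rows downward; lengths in mm; the calibration is good to about 2 mm. A picture is of the moment at which its call begins: read the wrist's pose just before it. There is no depth.
- arm.sign_off(): hands the job in, once; it reports no verdict.
The state is a dict: "t": time; "joint_pos": joint angles; "joint_vel": joint speeds; "joint_torque": joint torques, N m; "tcp_pos": TCP position; "eef_rot": TCP orientation; "ft_force": force on the tool from outside, world axes, zero at the start; "moment": the same for the moment, N m; "gripper_width": finger opening in mm.
Only numpy, scipy, OpenCV 4.12 (cv2) and the standard library are available. Lean on these libraries where they do the work, as an engineer would, in place of code of your own. Each camera call takes 0.05 s, during which the arm holds its last target. There are 200 camera calls.

## Working session

There is one attempt and no reset: what is moved stays moved. The work goes in short steps, Python scripts to look and compute and a tool call to move; the robot and the scene stay as the last step left them, time stands still between calls to the robot, and variables do not carry over. Pictures are saved under pics/ and viewed, about 8 in all and at most 12, crops included, and the job is handed in when it is done.

Besides the shell and the picture viewer there is one more tool, called after ">>>" as name(argument=value, ...), one argument or row to a line, values as JSON. play_rows: Moves the arm, as the interface text tells. Its arguments: {"type":"object","properties":{"deltas":{"type":"array","items":{"type":"array"}},"newtons":{"type":"number"}},"required":["deltas"]}

```bash
mkdir -p pics
cat > h.py <<'E'
import numpy as np, cv2
from scipy.spatial.transform import Rotation as R
from bench import arm
def grab(n):
    s=arm.state(); c=arm.read_camera(n); K=np.array([[c['fx'],0,c['cx']],[0,c['fy'],c['cy']],[0,0,1]])
    if n=='wrist':
        T=np.eye(4); T[:3,:3]=R.from_euler('xyz',s['eef_rot']).as_matrix(); T[:3,3]=s['tcp_pos']
        W=T@np.array(c['T_tool_cam'])
    else:
        M=np.eye(4); M[:3,:3]=R.from_rotvec(np.array(c['rvec']).ravel()).as_matrix(); M[:3,3]=np.array(c['tvec']).ravel(); W=np.linalg.inv(M)
    return c['image'],K,W
def ray(K,W,uv,z):
    uv=np.atleast_2d(np.array(uv,float)); d=np.c_[uv,np.ones(len(uv))]@np.linalg.inv(K).T@W[:3,:3].T
    o=W[:3,3]; return o+d*((z-o[2])/d[:,2:3])
def proj(K,W,p):
    q=(np.atleast_2d(p)-W[:3,3])@W[:3,:3]@K.T; return q[:,:2]/q[:,2:]
def save(n,im): cv2.imwrite('pics/'+n+'.png',im[:,:,::-1])
E
python3 - <<'E'
from h import *
print(arm.state())
for n in('top','scene'):
    im,K,W=grab(n); save(n+'0',im); np.savez(n+'0.npz',im=im,K=K,W=W); print(n,K[0,0],W.round(2))
E
```

```text
{'t': 0.0, 'joint_pos': array([ 1.28853656,  0.41793454, -0.01030202,  1.61416269,  0.00465399,
        1.11070042, -0.05299339]), 'joint_vel': array([ 5.93917282e-04, -7.42338994e-05,  9.17205940e-04, -7.35919049e-04,
        3.28026045e-04, -8.75938306e-05, -2.44951700e-04]), 'joint_torque': array([-2.42162596e-04, -8.51255965e+01,  6.38377592e-01, -4.25986826e+01,
       -4.88632021e-02,  1.86705025e-02,  8.92615049e-05]), 'tcp_pos': array([ 148.9371407 , -606.61205009,  204.85471726]), 'eef_rot': array([-3.10018182,  1.56961528,  1.85296039]), 'ft_force': array([-0.01042605,  0.10054303,  0.13812202]), 'moment': array([ 0.03143797, -0.05456033,  0.02109946]), 'gripper_width': 93.99140648922852}
top 588.0712764159073 [[ 1.00000e-02 -9.90000e-01  1.50000e-01  4.54410e+02]
 [-1.00000e+00 -0.00000e+00  2.00000e-02  5.84200e+01]
 [-2.00000e-02 -1.50000e-01 -9.90000e-01  1.22076e+03]
 [ 0.00000e+00  0.00000e+00  0.00000e+00  1.00000e+00]]
scene 564.4579617159209 [[ 9.0000e-01 -3.1000e-01  3.0000e-01  2.0369e+02]
 [-4.3000e-01 -6.7000e-01  6.1000e-01 -7.5019e+02]
 [ 1.0000e-02 -6.7000e-01 -7.4000e-01  1.0700e+03]
 [ 0.0000e+00  0.0000e+00  0.0000e+00  1.0000e+00]]
```

View pics/top0.png

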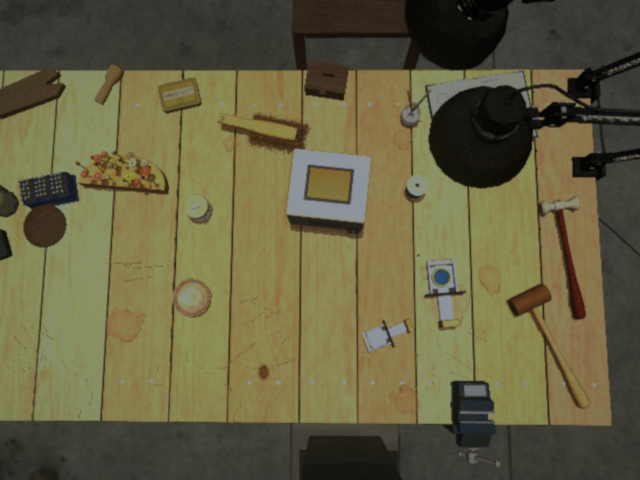

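View pics/scene0.png

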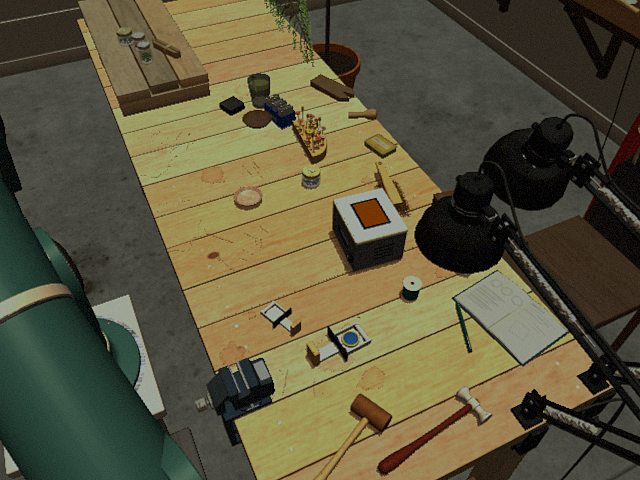

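The top view shows two candidates. The larger tray has the blue pendant at (442,277) and its grip at (447,322). A smaller empty tray sits at (387,335). The lamp is at (329,190), the spool at (416,187), the jar at (197,208), the dish at (192,297) and a vise at (472,410). I choose the tray with the pendant and check its size in a crop.

Run:
```python
from h import *
d=np.load('top0.npz'); im,K,W=d['im'],d['K'],d['W']
P=lambda u,z: ray(K,W,u,z)[0].round(1)
print('pend',P((442,277),11),'grip top',P((450,323),50),'spool',P((416,187),46),'vise',P((472,400),60),'mallet',P((530,300),30))
print('lamp top corners',ray(K,W,[(294,152),(370,155),(364,223),(288,216)],110).round(0))
print('decoy',ray(K,W,[(387,335),(408,324)],5).round(0))
e=np.load('scene0.npz')
a=cv2.resize(im[240:350,350:480],(800,600)[0:1]*1+(677,),interpolation=2) if 0 else cv2.resize(im[250:340,400:480],None,fx=5,fy=5,interpolation=cv2.INTER_CUBIC)
b=cv2.resize(e['im'][310:380,295:385],None,fx=4.4,fy=4.4,interpolation=cv2.INTER_CUBIC)
c=np.zeros((450,800,3),np.uint8); c[:450,:400]=a; c[:308,404:800]=b[:308,:396]; 
save('crop1',np.clip(c*1.5,0,255).astype(np.uint8))
```

```text
pend [ 558.6 -176.9   11. ] grip top [ 464.8 -182.6   50. ] spool [ 739.4 -121.9   46. ] vise [ 319.5 -218.4   60. ] mallet [ 511.6 -347.7   30. ]
lamp top corners [[794. 124. 110.]
 [788. -24. 110.]
 [653. -11. 110.]
 [666. 135. 110.]]
decoy [[ 440.  -63.    5.]
 [ 463. -106.    5.]]
```

View pics/crop1.png

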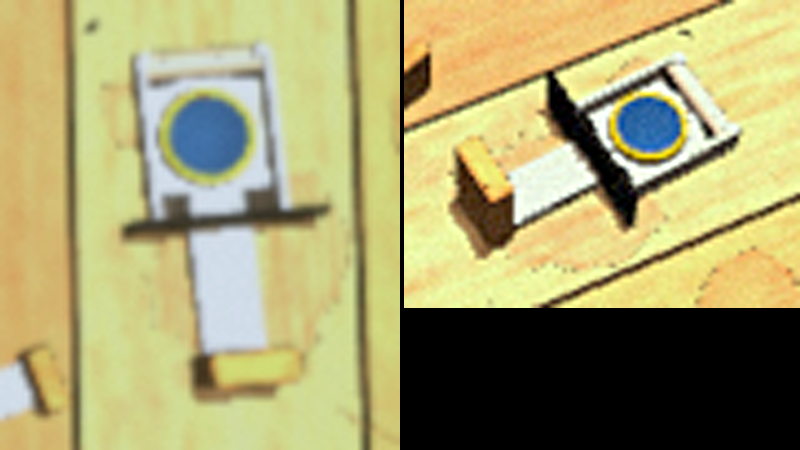

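Shield width comes to about 40 px × 2.04 ≈ 82 mm against the nominal 80, so this is the right tray. The crop shows the block top at (250,369) and the pendant at (208,136). Next I work out the tool axes and the move to above the tray.

```bash
cat >> h.py <<'E'
def tool():
    s=arm.state(); return R.from_euler('xyz',s['eef_rot']).as_matrix(),np.array(s['tcp_pos'])
def goal(p,jaw):   # delta to tcp p, tool x down, tool z along jaw yaw (deg)
    Rm,t=tool(); a=np.radians(jaw); z=np.array([np.cos(a),np.sin(a),0]); x=np.array([0,0,-1.]); G=np.c_[x,np.cross(z,x),z]
    print('jaw',jaw,'shift',((np.array(p)-t)@Rm).round(1),'turn',np.degrees(R.from_matrix(Rm.T@G).as_rotvec()).round(2))
E
python3 - <<'E'
from h import *
Rm,t=tool(); print(Rm.round(3))
for j in(3.5,183.5): goal((455,-182,250),j)
s=arm.read_camera('wrist'); print(np.round(s['T_tool_cam'],2),s['fx'])
d=np.load('top0.npz'); im,K,W=d['im'],d['K'],d['W']
# tray axis: block vs pendant
print(ray(K,W,(450,323.8),50),ray(K,W,(441.7,277.2),11))
E
```

```text
[[-0.     0.971  0.238]
 [ 0.001  0.238 -0.971]
 [-1.    -0.    -0.001]]
jaw 3.5 shift [ -44.8  398.5 -339.5] turn [-7.97e+01 -6.00e-02 -4.00e-02]
jaw 183.5 shift [ -44.8  398.5 -339.5] turn [ 1.003e+02 -4.000e-02  6.000e-02]
[[   0.     -0.24    0.97 -180.23]
 [   0.     -0.97   -0.24   70.3 ]
 [   1.      0.      0.     -0.93]
 [   0.      0.      0.      1.  ]] 419.6925179859506
[[ 463.28737227 -182.59295337   50.        ]] [[ 558.19096833 -176.24907764   11.        ]]
```

>>> play_rows(
  deltas=[
    [[-25, 0, 0], [0, 0, 0], 0.06],
    [[-50, 0, 0], [0, 0, 0], 0.06],
    [[-70, 0, -20], [-5, 0, 0], 0.06],
    [[-70, 30, -45], [-12, 0, 0], 0.06],
    [[-70, 65, -70], [-18, 0, 0], 0.06],
    [[-70, 100, -95], [-24, 0, 0], 0.06],
    [[-70, 135, -120], [-30, 0, 0], 0.06],
    [[-70, 170, -150], [-36, 0, 0], 0.06],
    [[-70, 205, -180], [-43, 0, 0], 0.06],
    [[-70, 240, -210], [-50, 0, 0], 0.06],
    [[-70, 275, -240], [-57, 0, 0], 0.06],
    [[-70, 310, -270], [-64, 0, 0], 0.06],
    [[-65, 345, -300], [-71, 0, 0], 0.06],
    [[-55, 375, -320], [-76, 0, 0], 0.06],
    [[-45, 398, -340], [-80, 0, 0], 0.06],
    [[-45, 398, -340], [-80, 0, 0], 0.06],
    [[-45, 398, -340], [-80, 0, 0], 0.06],
    [[-45, 398, -340], [-80, 0, 0], 0.06],
  ],
  newtons=40,
)

```text
t: 1.95
tcp_pos: [454.0, -182.8, 250.6]
eef_rot: [-2.036, 1.57, -1.971]
ft_force: [-0.3, -0.9, -0.5]
gripper_width: 49.8
```

Run:
```python
from h import *
im,K,W=grab('wrist'); save('w1',im); np.savez('w1.npz',im=im,K=K,W=W); print(arm.state()['t'],tool(),arm.state()['joint_pos'])
```

```text
2.0 (array([[ 1.65985883e-05, -6.39903489e-02,  9.97950517e-01],
       [-3.20164931e-04,  9.97950466e-01,  6.39903509e-02],
       [-9.99999949e-01, -3.20570908e-04, -3.92289672e-06]]), array([ 454.03614691, -182.83783612,  250.64254188])) [ 0.79533365  0.15810949 -0.52512507  1.87271048  0.08759284  1.13316285
  0.30247876]
```

View pics/w1.png

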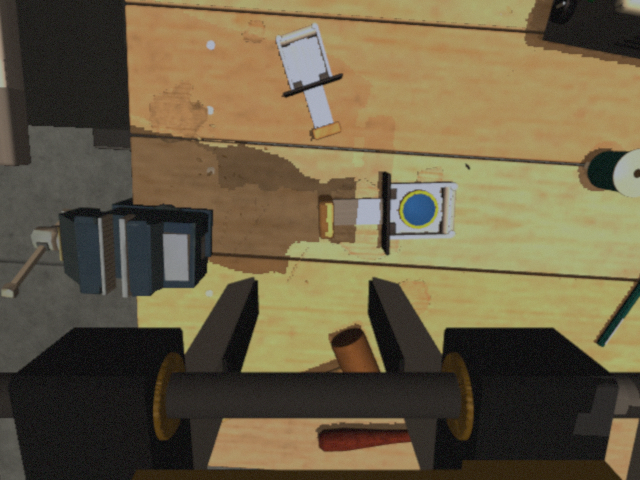

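The wrist view has the block top at about (327,220), the shield at x≈386 and the pendant at (420,210). The vise is at lower left, clear of the path. Next I measure the block and the tray axis.

Run:
```python
from h import *
d=np.load('w1.npz'); im,K,W=d['im'],d['K'],d['W']
hsv=cv2.cvtColor(im,cv2.COLOR_RGB2HSV)
def cen(m,box):
    x0,x1,y0,y1=box; q=np.zeros_like(m); q[y0:y1,x0:x1]=m[y0:y1,x0:x1]; n,l,s,c=cv2.connectedComponentsWithStats(q.astype(np.uint8)); i=1+s[1:,4].argmax(); return c[i],s[i],l==i
c,s,_=cen((hsv[...,0]>95)&(hsv[...,0]<125)&(hsv[...,1]>100),(380,470,170,260)); P=ray(K,W,c,11)[0]; print('pend',c,s,P.round(1))
m=(hsv[...,1]<70)&(hsv[...,2]>110)
c,s,l=cen(m,(333,384,195,245)); print('bar',c,s)
for x in range(340,382,8):
    ys=np.where(l[:,x])[0]; print(x,ys.min(),ys.max(),end='; ')
ys,xs=np.where(l); k=np.polyfit(xs,ys,1); a=ray(K,W,[(340,np.polyval(k,340)),(378,np.polyval(k,378))],8); v=a[1]-a[0]; print('bar yaw',np.degrees(np.arctan2(v[1],v[0])),a.round(1))
c2=cv2.resize(im[165:265,305:470],None,fx=4.8,fy=4.8,interpolation=2); save('crop2',np.clip(c2*1.3,0,255).astype(np.uint8))
```

```text
pend [418.73705722 209.34332425] [404 195  31  30 734] [ 561.  -174.7   11. ]
bar [358.00822368 211.72286184] [ 334  198   48   28 1216]
340 200 224; 348 200 224; 356 200 225; 364 199 225; 372 198 224; 380 199 223; bar yaw 4.618184984351005 [[ 482.1 -183.1    8. ]
 [ 520.7 -180.     8. ]]
```

View pics/crop2.png

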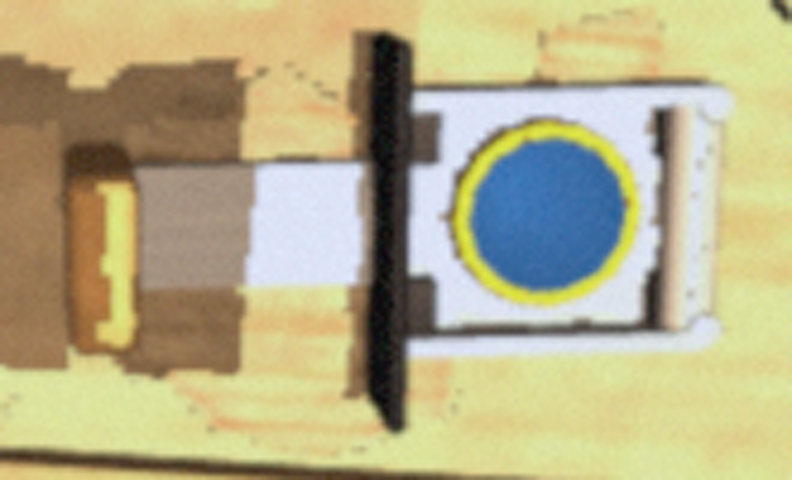

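Run:
```python
from h import *
d=np.load('w1.npz'); im,K,W=d['im'],d['K'],d['W']
f=lambda u,z: ray(K,W,np.array(u)/4.8+[305,165],z)
b=f([(102,261)],50)[0]; print('block',b.round(1), f([(68,261),(135,261),(102,172),(102,350)],50).round(1))
e=f([(410,355),(705,345),(415,88),(715,86)],14); print(e.round(1)); 
for i in(0,2): v=e[i+1]-e[i]; print(np.degrees(np.arctan2(v[1],v[0])))
n=(e[1]+e[3])/2; v=n-b; print('block->nose',np.degrees(np.arctan2(v[1],v[0])),np.hypot(*v[:2]))
for a in(3.67,4.5): goal((b[0],b[1],120),a)
```

```text
block [ 466.7 -183.7   50. ] [[ 460.2 -184.2   50. ]
 [ 473.1 -183.3   50. ]
 [ 465.5 -166.6   50. ]
 [ 468.  -201.3   50. ]]
[[ 535.2 -206.5   14. ]
 [ 597.5 -200.3   14. ]
 [ 530.  -150.2   14. ]
 [ 591.6 -145.8   14. ]]
5.72746718715005
4.1068502810923935
block->nose 4.786084226731366 128.27496136869732
jaw 3.67 shift [130.6  -1.7  12.6] turn [-0.   -0.    0.02]
jaw 4.5 shift [130.6  -1.7  12.6] turn [-0.83 -0.    0.02]
```

>>> play_rows(
  deltas=[
    [[30, -2, 12.6], [-1.1, 0, 0], 0.06],
    [[70, -2, 12.6], [-1.1, 0, 0], 0.06],
    [[110, -2, 12.6], [-1.1, 0, 0], 0.06],
    [[150, -2, 12.6], [-1.1, 0, 0], 0.06],
    [[180, -2, 12.6], [-1.1, 0, 0], 0.06],
    [[200, -2, 12.6], [-1.1, 0, 0], 0.06],
    [[215, -2, 12.6], [-1.1, 0, 0], 0.06],
    [[228, -2, 12.6], [-1.1, 0, 0], 0.06],
    [[234.5, -2, 12.6], [-1.1, 0, 0], 0.06],
    [[234.5, -2, 12.6], [-1.1, 0, 0], 0.06],
    [[234.5, -2, 12.6], [-1.1, 0, 0], 0.06],
    [[234.5, -2, 12.6], [-1.1, 0, 0], -0.4],
    [[234.5, -2, 12.6], [-1.1, 0, 0], -0.6],
    [[234.5, -2, 12.6], [-1.1, 0, 0], -0.75],
    [[234.5, -2, 12.6], [-1.1, 0, 0], -1],
    [[234.5, -2, 12.6], [-1.1, 0, 0], -1],
    [[234.5, -2, 12.6], [-1.1, 0, 0], -1],
    [[234.5, -2, 12.6], [-1.1, 0, 0], -1],
    [[234.5, -2, 12.6], [-1.1, 0, 0], -1],
  ],
  newtons=50,
)

```text
t: 3.9
tcp_pos: [467.1, -183.0, 16.0]
eef_rot: [-3.061, 1.571, -2.976]
ft_force: [-2.3, -0.5, 5.6]
gripper_width: 13.8
```

>>> play_rows(
  deltas=[
    [[-5, 0, 0], [0, 0, 0], -1],
    [[-12, 0, 0], [0, 0, 0], -1],
    [[-20, 0, 0], [0, 0, 0], -1],
    [[-30, 0, 0], [0, 0, 0], -1],
    [[-40, 0, 0], [0, 0, 0], -1],
    [[-50, 0, 0], [0, 0, 0], -1],
    [[-60, 0, 0], [0, 0, 0], -1],
    [[-70, 0, 0], [0, 0, 0], -1],
    [[-78, 0, 0], [0, 0, 0], -1],
    [[-80, 0, 0], [0, 0, 0], -1],
    [[-80, 0, 0], [0, 0, 0], -1],
    [[-80, 0, 0], [0, 0, 0], -1],
  ],
)

```text
t: 5.1
tcp_pos: [467.0, -182.9, 95.6]
eef_rot: [2.559, 1.57, 2.644]
ft_force: [-0.2, -0.3, -2.2]
gripper_width: 13.4
```

Run:
```python
from h import *
im,K,W=grab('wrist'); np.savez('w2.npz',im=im,K=K,W=W); im2,K2,W2=grab('scene'); print(arm.state()['t'],arm.state()['ft_force'])
c=np.zeros((600,800,3),np.uint8); a=cv2.resize(im[100:300,260:560],(800,533))
save('w2',np.clip(a*1.3,0,255).astype(np.uint8))
```

```text
5.2 [ 0.18571369 -0.08374456 -2.77340171]
```

View pics/w2.png

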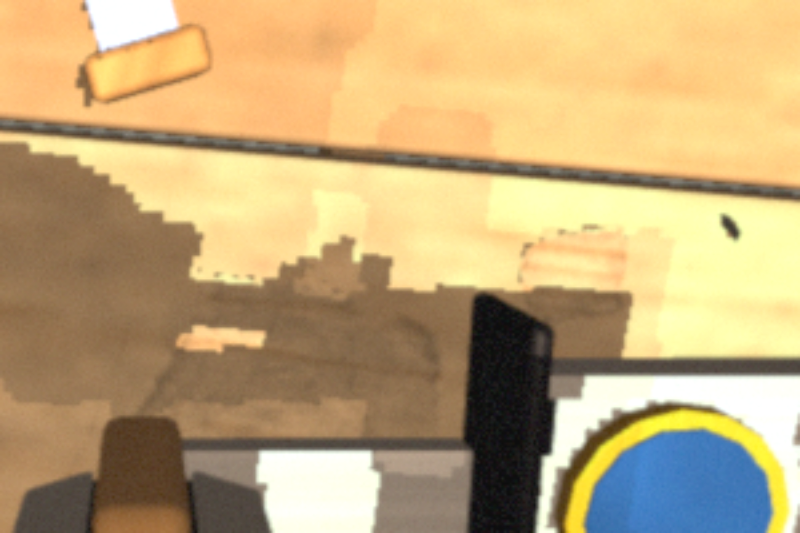

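>>> play_rows(
  deltas=[
    [[-15, 0, 0], [0, 0, 0], -1],
    [[-35, 5, 2], [0, 0, 0], -1],
    [[-55, 15, 5], [1, 0, 0], -1],
    [[-75, 30, 9], [2, 0, 0], -1],
    [[-95, 45, 14], [4, 0, 0], -1],
    [[-115, 60, 18], [5, 0, 0], -1],
    [[-130, 75, 23], [7, 0, 0], -1],
    [[-145, 90, 28], [9, 0, 0], -1],
    [[-152, 100, 31], [9.8, 0, 0], -1],
    [[-154, 106, 32], [9.8, 0, 0], -1],
    [[-154, 106, 32], [9.8, 0, 0], -1],
    [[-154, 106, 32], [9.8, 0, 0], -1],
    [[-154, 106, 32], [9.8, 0, 0], -1],
  ],
)

```text
t: 6.5
tcp_pos: [489.7, -75.3, 249.4]
eef_rot: [2.982, 1.57, 2.896]
ft_force: [-0.7, -0.3, -1.8]
gripper_width: 13.7
```

Run:
```python
from h import *
im,K,W=grab('wrist'); np.savez('w3.npz',im=im,K=K,W=W); print(tool()); save('w3',im)
```

```text
(array([[-8.45068709e-04,  8.60680881e-02,  9.96288899e-01],
       [ 2.29753473e-04,  9.96289245e-01, -8.60679231e-02],
       [-9.99999617e-01,  1.56167526e-04, -8.61707309e-04]]), array([489.74160483, -75.23546169, 249.4536273 ]))
```

View pics/w3.png

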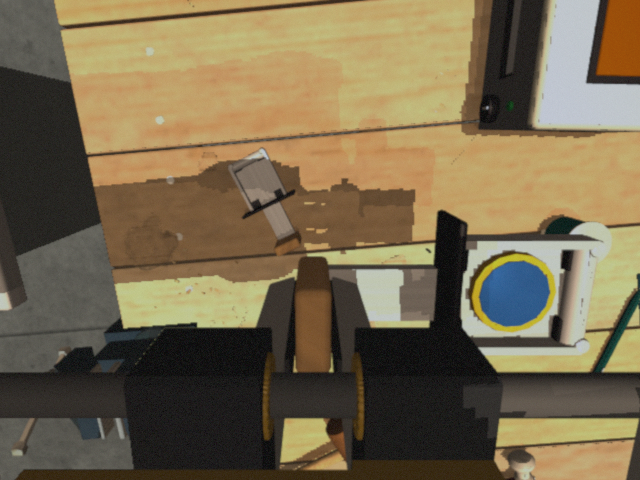

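The lamp's right front top corner is at about (530,128), with the dial at (490,107) and the slot at (510,30). In the hand, the pan's left edge is at y≈237 and the nose posts at (603,237) and (583,347). I now measure the lamp from its rim edges, and the tray in the tool frame.

```bash
python3 - <<'E'
from h import *
d=np.load('w3.npz'); im,K,W=d['im'],d['K'],d['W']; g=im.astype(float).min(2)
def edge(v,up):  # subpixel index of strongest step
    k=np.diff(cv2.GaussianBlur(v[None],(5,1),0)[0]); i=(k if up else -k).argmax(); return i+.5
fe=np.array([(515+edge(g[r,515:575],True),r) for r in range(5,118,6)])
se=np.array([(c,110+edge(g[110:145,c],False)) for c in range(545,636,6)])
print(fe[::4],se[::4])
F=ray(K,W,fe,110);S=ray(K,W,se,110)
def line(P):
    v=cv2.fitLine(P[:,:2].astype(np.float32),cv2.DIST_HUBER,0,.01,.01).ravel(); return v[:2]*(1 if abs(v[0])<.5 and v[1]>0 or abs(v[0])>.5 and v[0]>0 else -1),v[2:]
a,p=line(F); b,q=line(S)
print('front dir yaw-90',np.degrees(np.arctan2(a[1],a[0]))-90,'side yaw',np.degrees(np.arctan2(b[1],b[0])))
t=np.linalg.solve(np.c_[a,-b],q-p); C=p+t[0]*a; print('corner',C)
sl=C+75*a; print('slot',sl)
t0=np.load('top0.npz'); m=ray(t0['K'],t0['W'],[(294,152),(370,155),(364,223),(288,216)],110); print('top cam front mid',(m[2]+m[3])[:2]/2, np.degrees(np.arctan2(*(m[3]-m[2])[[1,0]]))-90)
# tray nominal in hand
Rm,t=tool(); ax=Rm[:,2]; ay=Rm[:,1]; up=-Rm[:,0]; O=t-16*up
pt=lambda x,y,z:O+ax*x+ay*y+up*z
N=[(132,28,8),(132,-28,8),(100,28,14),(66,28,14),(95,0,11),(60,40,32),(0,18,50)]
print(np.c_[N,proj(K,W,[pt(*n) for n in N]).round(1)])
hsv=cv2.cvtColor(im,cv2.COLOR_RGB2HSV); mk=((hsv[...,0]>95)&(hsv[...,0]<125)&(hsv[...,1]>100)); mk[:230]=0; mk[360:]=0; mk[:,:460]=0; mk[:,570:]=0
ys,xs=np.where(mk); print('pend px',xs.mean(),ys.mean())
te=np.array([(c,225+edge(g[225:245,c],True)) for c in range(480,545,5)]); print('pan left edge',te[::3])
be=np.array([(c,340+edge(g[340:362,c],False)) for c in range(480,560,8)]); print('pan right edge',be[::3])
for r in(260,290,320): print(r,570+edge(g[r,570:610],False),end=' ')
E
python3 - <<'E'
import sys; sys.path.insert(0,'.')
import cv2,numpy as np
im=np.load('w3.npz')['im']; c=cv2.resize(im[195:365,425:625],(800,600)[0:1]+(680,),interpolation=2)[:600] if 0 else cv2.resize(im[200:360,425:625],None,fx=3.75,fy=3.75,interpolation=2)
cv2.imwrite('pics/crop3.png',c[:,:,::-1])
E
```

```text
[[548.5   5. ]
 [545.5  29. ]
 [542.5  53. ]
 [538.5  77. ]
 [535.5 101. ]] [[545.  128.5]
 [569.  128.5]
 [593.  129.5]
 [617.  129.5]]
front dir yaw-90 -6.0055923 side yaw -5.650203
corner [656.3659   -11.296089]
slot [664.2128   63.29229]
top cam front mid [659.627306    61.57884738] -5.18453468619704
[[132.   28.    8.  599.8 234.4]
 [132.  -28.    8.  580.9 345.5]
 [100.   28.   14.  536.9 237.4]
 [ 66.   28.   14.  460.7 237.3]
 [ 95.    0.   11.  515.2 294. ]
 [ 60.   40.   32.  463.6 218.3]
 [  0.   18.   50.  312.5 286. ]]
pend px 514.058754750073 293.406021631102
pan left edge [[480.  240.5]
 [495.  240.5]
 [510.  240.5]
 [525.  240.5]
 [540.  240.5]]
pan right edge [[480.  350.5]
 [504.  354.5]
 [528.  354.5]
 [552.  354.5]]
260 601.5 290 591.5 320 582.5
```

View pics/crop3.png

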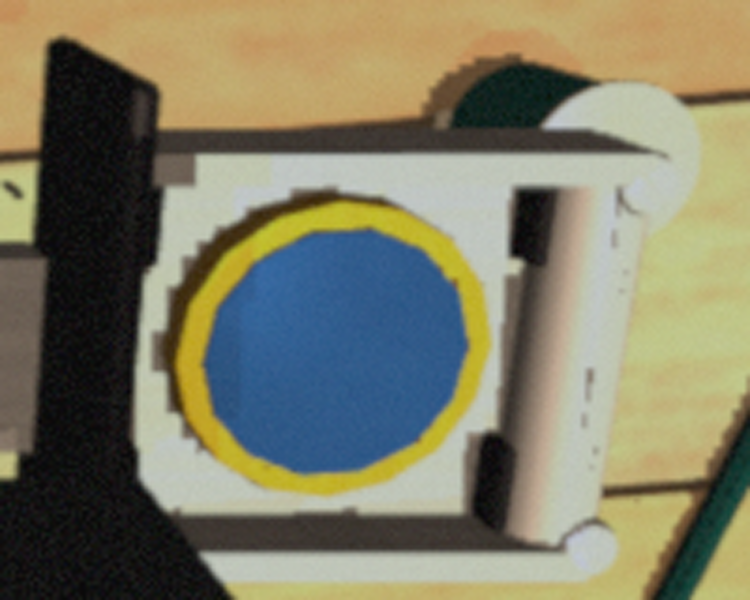

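>>> play_rows(
  deltas=[
    [[0, 10, -1], [0, 0, 0], -1],
    [[0, 28, -2.5], [0, 0, 0], -1],
    [[0, 50, -4.5], [0.3, 0, 0], -1],
    [[0, 75, -6.5], [0.6, 0, 0], -1],
    [[0, 100, -8.5], [0.9, 0, 0], -1],
    [[0, 122, -10.5], [0.9, 0, 0], -1],
    [[0, 139, -12], [0.9, 0, 0], -1],
    [[0, 149, -13], [0.9, 0, 0], -1],
    [[0, 149, -13], [0.9, 0, 0], -1],
    [[0, 149, -13], [0.9, 0, 0], -1],
    [[0, 149, -13], [0.9, 0, 0], -1],
  ],
)

```text
t: 7.65
tcp_pos: [489.9, 74.0, 249.9]
eef_rot: [-2.052, 1.571, -2.154]
ft_force: [0.2, 0.3, -1.9]
gripper_width: 13.6
```

Run:
```python
from h import *
im,K,W=grab('wrist'); np.savez('w4.npz',im=im,K=K,W=W); print(tool()); save('w4',im)
print(proj(K,W,[(656.4,-11.3,110),(672.1,137.9,110),(664.2,63.3,53)]))
```

```text
(array([[-2.02479521e-04,  1.02401025e-01,  9.94743177e-01],
       [-1.61663890e-04,  9.94743181e-01, -1.02401059e-01],
       [-9.99999966e-01, -1.81548169e-04, -1.84860575e-04]]), array([489.86480014,  74.00343446, 249.88289017]))
[[525.31469013 312.59822624]
 [550.96044143 122.37752221]
 [504.81102084 210.51421686]]
```

View pics/w4.png

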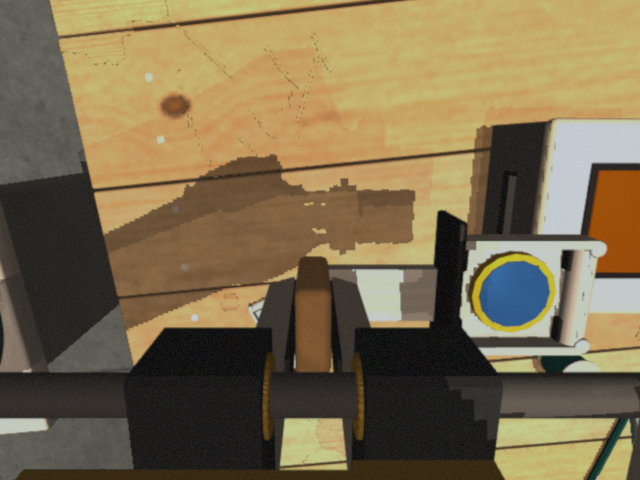

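The lamp's left front top corner is at (552,121), within 1.5 px of my prediction. The slot's left part is visible at about (511,172).

Run:
```python
from h import *
d=np.load('w4.npz'); im,K,W=d['im'],d['K'],d['W']; g=im.astype(float).min(2)
def edge(v,up):
    k=np.diff(cv2.GaussianBlur(v[None],(5,1),0)[0]); i=(k if up else -k).argmax(); return i+.5
fe=np.array([(530+edge(g[r,530:570],True),r) for r in range(130,225,6)])
se=np.array([(c,110+edge(g[110:132,c],True)) for c in range(560,636,6)])
F=ray(K,W,fe,110);S=ray(K,W,se,110)
fl=lambda P: cv2.fitLine(P[:,:2].astype(np.float32),cv2.DIST_HUBER,0,.01,.01).ravel().astype(float)
a=fl(F);b=fl(S); a[:2]*=np.sign(a[1]); b[:2]*=np.sign(b[0])
print('front',np.degrees(np.arctan2(a[1],a[0]))-90,'side',np.degrees(np.arctan2(b[1],b[0])))
t=np.linalg.solve(np.c_[a[:2],-b[:2]],b[2:]-a[2:]); C=a[2:]+t[0]*a[:2]; C1=np.array([656.37,-11.30])
print('left corner',C,'width',np.hypot(*(C-C1)),'yaw',np.degrees(np.arctan2(*(C-C1)[::-1]))-90,'slot mid',(C+C1)/2)
# tray lateral/yaw from pan edges in tool frame
te=np.array([(c,225+edge(g[225:246,c],True)) for c in range(485,545,5)]); be=np.array([(c,344+edge(g[344:362,c],False)) for c in range(510,570,5)])
Rm,tp=tool(); z=tp[2]-16+14
for e in(te,be):
    P=(ray(K,W,e,z)-tp)@Rm; print('pan edge lateral',P[:,1].mean().round(2),'slope deg',np.degrees(np.polyfit(P[:,2],P[:,1],1)[0]).round(2))
save('crop4',cv2.resize(im[110:260,470:570],None,fx=4,fy=4,interpolation=2))
```

```text
front -5.963196587083516 side -5.836937757231903
left corner [672.55573909 139.89089853] width 152.05481231901538 yaw -6.110525851841686 slot mid [664.46286955  64.29544927]
pan edge lateral 26.55 slope deg 0.04
pan edge lateral -30.19 slope deg 0.05
```

Tray and lamp measurements agree: lamp yaw is about −5.9°, the slot at (664.5, 64.3), the rim width 152 against 150, and the pan width 56.7 against 56. The tray sits about 1.6 mm to −y in the hand. I shift 10 mm along tool y and descend in front of the slot.

>>> play_rows(
  deltas=[
    [[15, 2, 0], [0, 0, 0], -1],
    [[35, 5, 0], [0, 0, 0], -1],
    [[60, 8, 0], [0, 0, 0], -1],
    [[85, 10, 0], [0, 0, 0], -1],
    [[110, 10, 0], [0, 0, 0], -1],
    [[135, 10, 0], [0, 0, 0], -1],
    [[155, 10, 0], [0, 0, 0], -1],
    [[172, 10, 0], [0, 0, 0], -1],
    [[183, 10, 0], [0, 0, 0], -1],
    [[188, 10, 0], [0, 0, 0], -1],
    [[188, 10, 0], [0, 0, 0], -1],
    [[188, 10, 0], [0, 0, 0], -1],
    [[188, 10, 0], [0, 0, 0], -1],
  ],
)

```text
t: 9.0
tcp_pos: [491.3, 84.8, 62.6]
eef_rot: [0.135, 1.57, 0.034]
ft_force: [0.5, 0.5, -2.8]
gripper_width: 13.6
```

Run:
```python
from h import *
im,K,W=grab('wrist'); im2,K2,W2=grab('scene'); Rm,t=tool(); print(Rm[:,2],t,arm.state()['joint_pos'].round(2))
np.savez('w5.npz',im=im,K=K,W=W)
sl=np.array([664.5,64.3,53]); print('slot px wrist',proj(K,W,sl), 'scene',proj(K2,W2,sl))
p=proj(K2,W2,sl)[0]; x,y=int(p[0])-20,int(p[1]); 
b=cv2.resize(im2[y-60:y+60,x-80:x+60],None,fx=3,fy=3,interpolation=2)
a=cv2.resize(im[:,300:],None,fx=1.1,fy=1.1); c=np.zeros((528,800,3),np.uint8); c[:,:374]=a; c[:360,378:798]=b; save('c5',np.clip(c*1.3,0,255).astype(np.uint8)); print(x,y)
```

```text
[ 9.94864253e-01 -1.01214368e-01  8.77013474e-04] [491.14685421  84.83732579  62.49445422] [ 0.26  0.46 -0.6   2.03  0.37  0.76 -0.66]
slot px wrist [[674.45131543 296.24933269]] scene [[341.94394537 236.30472726]]
321 236
```

View pics/c5.png

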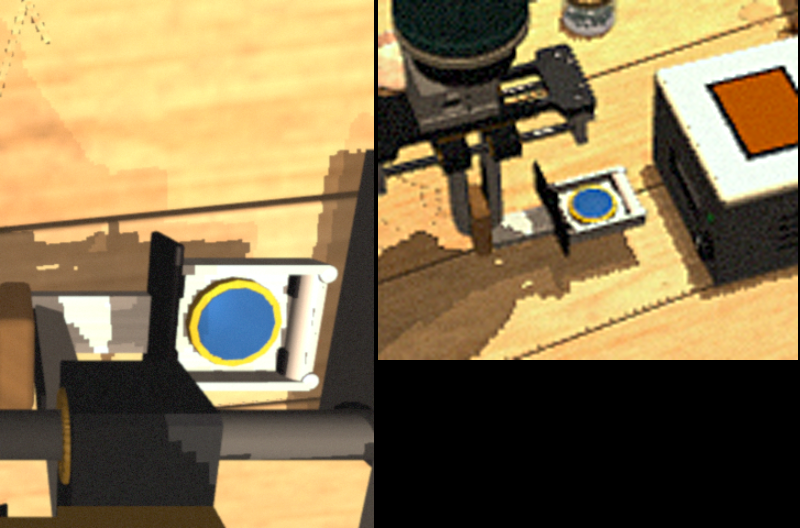

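The tray is level and in front of the slot, with the nose about 42 mm short, the pendant centred and the jar and spool clear. I advance in stages and watch the force.

>>> play_rows(
  deltas=[
    [[0.5, -0.4, 6], [0, 0, 0], -1],
    [[0.5, -0.8, 14], [0, 0, 0], -1],
    [[0.5, -0.8, 22], [0, 0, 0], -1],
    [[0.5, -0.8, 30], [0, 0, 0], -1],
    [[0.5, -0.8, 36], [0, 0, 0], -1],
    [[0.5, -0.8, 40], [0, 0, 0], -1],
    [[0.5, -0.8, 43], [0, 0, 0], -1],
    [[0.5, -0.8, 46], [0, 0, 0], -1],
    [[0.5, -0.8, 49], [0, 0, 0], -1],
    [[0.5, -0.8, 52], [0, 0, 0], -1],
    [[0.5, -0.8, 52], [0, 0, 0], -1],
  ],
  newtons=55,
)

```text
t: 10.2
tcp_pos: [542.8, 78.8, 61.5]
eef_rot: [0.962, 1.571, 0.86]
ft_force: [0.0, -0.3, -2.3]
gripper_width: 13.6
```

>>> play_rows(
  deltas=[
    [[-0.4, 0, 3], [0, 0, 0], -1],
    [[-0.4, 0, 6], [0, 0, 0], -1],
    [[-0.4, 0, 9], [0, 0, 0], -1],
    [[-0.4, 0, 12], [0, 0, 0], -1],
    [[-0.4, 0, 16], [0, 0, 0], -1],
    [[-0.4, 0, 20], [0, 0, 0], -1],
    [[-0.4, 0, 24], [0, 0, 0], -1],
    [[-0.4, 0, 28], [0, 0, 0], -1],
    [[-0.4, 0, 32], [0, 0, 0], -1],
    [[-0.4, 0, 36], [0, 0, 0], -1],
    [[-0.4, 0, 40], [0, 0, 0], -1],
    [[-0.4, 0, 40], [0, 0, 0], -1],
  ],
)

```text
t: 11.4
tcp_pos: [582.7, 74.7, 61.8]
eef_rot: [1.215, 1.571, 1.113]
ft_force: [0.4, 0.6, -1.9]
gripper_width: 13.2
```

Nose about 50 mm in with no side load. Now the spring stage.

>>> play_rows(
  deltas=[
    [[0, 0, 3], [0, 0, 0], -1],
    [[0, 0, 6], [0, 0, 0], -1],
    [[0, 0, 9], [0, 0, 0], -1],
    [[0, 0, 11], [0, 0, 0], -1],
    [[0, 0, 13], [0, 0, 0], -1],
    [[0, 0, 15], [0, 0, 0], -1],
    [[0, 0, 16], [0, 0, 0], -1],
    [[0, 0, 17], [0, 0, 0], -1],
    [[0, 0, 18], [0, 0, 0], -1],
    [[0, 0, 18], [0, 0, 0], -1],
    [[0, 0, 18], [0, 0, 0], -1],
  ],
)

```text
t: 12.5
tcp_pos: [599.9, 73.0, 61.7]
eef_rot: [-3.09, 1.57, 3.092]
ft_force: [-5.7, 1.4, -0.8]
gripper_width: 13.9
```

>>> play_rows(
  deltas=[
    [[0, 0, 0.5], [0, 0, 0], -1],
    [[0, 0, 1], [0, 0, 0], -1],
    [[0, 0, 1.5], [0, 0, 0], -1],
    [[0, 0, 1.5], [0, 0, 0], -1],
    [[0, 0, 1.5], [0, 0, 0], -1],
  ],
)

```text
t: 13.0
tcp_pos: [601.3, 72.9, 61.7]
eef_rot: [-3.101, 1.57, 3.081]
ft_force: [-5.8, 0.8, -0.1]
gripper_width: 13.8
```

>>> play_rows(
  deltas=[
    [[0, 0, 0.5], [0, 0, 0], -1],
    [[0, 0, 1], [0, 0, 0], -1],
    [[0, 0, 1.5], [0, 0, 0], -1],
    [[0, 0, 2], [0, 0, 0], -1],
    [[0, 0, 2], [0, 0, 0], -1],
    [[0, 0, 2], [0, 0, 0], -1],
  ],
)

```text
t: 13.6
tcp_pos: [602.4, 72.9, 61.6]
eef_rot: [-3.007, 1.568, -3.107]
ft_force: [-11.5, 1.5, 3.7]
gripper_width: 13.7
```

Run:
```python
from h import *
im,K,W=grab('wrist'); print(arm.state()['ft_force'],arm.state()['moment'],tool()[1])
save('w6',np.clip(im*1.4,0,255).astype(np.uint8))
```

```text
[-12.50533267   1.79390563   4.10822811] [ 0.18328104  2.54866778 -0.19040748] [602.40578649  72.94410718  61.6415724 ]
```

View pics/w6.png

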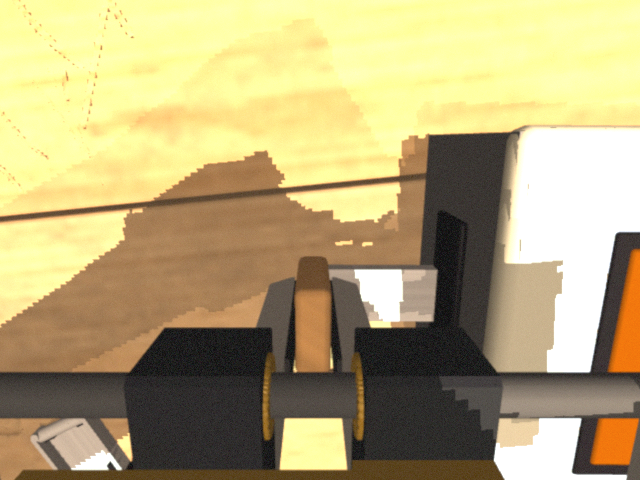

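The force stepped from 6 N to about 12 N as the shield met the face. In the image the shield, at about (450,240), lies flat on the lamp's front. The computed seat position is x ≈ −0.7 mm. A short hold checks that it is stable.

>>> play_rows(
  deltas=[
    [[0, 0, 0.3], [0, 0, 0], -1],
    [[0, 0, 0.3], [0, 0, 0], -1],
    [[0, 0, 0.3], [0, 0, 0], -1],
    [[0, 0, 0.3], [0, 0, 0], -1],
    [[0, 0, 0.3], [0, 0, 0], -1],
    [[0, 0, 0.3], [0, 0, 0], -1],
    [[0, 0, 0.3], [0, 0, 0], -1],
    [[0, 0, 0.3], [0, 0, 0], -1],
    [[0, 0, 0.3], [0, 0, 0], -1],
    [[0, 0, 0.3], [0, 0, 0], -1],
  ],
)

```text
t: 14.65
tcp_pos: [602.4, 72.9, 61.6]
eef_rot: [-3.0, 1.568, -3.101]
ft_force: [-14.4, 1.6, 4.7]
gripper_width: 13.7
```

Run:
```python
from h import *
im,K,W=grab('wrist'); Rm,t=tool(); s=arm.state(); print(s['ft_force'],t,Rm[:,2],s['gripper_width'],s['t'])
g=im.astype(float).max(2)
# bar edges in the tool frame (8 mm above underside): lateral and yaw of tray
P=[]
for c in range(360,400,5):
    k=np.diff(cv2.GaussianBlur(g[255:335,c][None],(1,1),0)[0]); u=255+k[:25].argmax()+.5; l=255+40+np.abs(k[40:]).argmax()+.5; P.append((c,u,l))
P=np.array(P); print(P[::3])
for i in(1,2):
    q=(ray(K,W,P[:,[0,i]],t[2]-16+8)-t)@Rm; print(q[:,1].mean().round(2),np.degrees(np.polyfit(q[:,2],q[:,1],1)[0]).round(2))
```

```text
[-14.52194122   1.31180743   4.95399778] [602.43406839  72.97306426  61.60956569] [ 0.9949257  -0.10057308 -0.00281204] 13.541270205013438 14.7
[[360.  269.5 295.5]
 [375.  269.5 327.5]
 [390.  269.5 327.5]]
11.09 0.09
-13.07 -61.26
```

```bash
python3 -c "
from bench import arm; print(arm.sign_off())"
```

```text
the job is handed in; nothing more can be done
None
```

I picked up the full-size tray by its grip block, with the pendant in it, and pushed it nose first through the slot. I handed the job in at about 14.7 s, still gripping the block at 55 N with the shield plate against the lamp's front. The sign-off gave no verdict.

**Home position:** The push-back force was about 6 N on the spring. It rose to 14 N, with no further movement, when the shield met the face. From my measured poses the shield front was about 0.7 mm from the lamp's front.

**Alignment:** The tray was in line with the lamp to about 0.2°, and roughly 1 mm or less off centre sideways. The bar edge still showed the same offset in the hand as before insertion, so the tray had not slipped.

**Not confirmed:**
- **Pendant:** It was last seen lying centred in the pan just before the nose went in. It can't be seen inside the lamp.
- **Bar's second edge:** My final fit of that edge picked up a stray point and gave a false angle, so I used only the first edge.
- **Upward force:** About 5 N of upward force was on the tool at the end, probably from the tray resting on the slot or rubbing on the face. I left it because the height was within tolerance.
- **Bystanders:** The dish, jar and spool were never approached, but I took no final picture of them.

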